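Load the carver's tray, mallet last

ROBOT

A 6-joint arm with a two-finger parallel gripper is mounted at the origin on the work surface. World frame = base frame: x ahead of the robot, y to its left, z up, the work surface at z = 0. Lengths are in m, angles in rad, forces in N, time in s.
With the tool pointing down it reaches from about 0.325 to 1 m from the base axis. Payload 5.1 kg.
Tool frame: the origin (TCP) lies midway between the tips of the shut fingers; the grasp point (between the pads) lies 19 mm behind it; y points along the fingers, z is the direction in which the jaws open and shut, and the axes are right-handed (so a half turn about y gives the same grasp; the last joint's range is limited). The gripper opens to 85 mm and grips with 20 to 120 N. Pads are 22 mm wide; open, the fingers measure 114 mm over their backs; the gripper's body (76 mm by 85 mm) begins 54 mm behind the grasp point. The pads swing forward as they close: fully open they stand 13 mm farther back than shut.
Start: joints at [1.114, 0.124, 1.65, -0, 1.367, -0.083], TCP at [0.237, 0.605, 0.231] pointing down, gripper open.
Joint ranges: [-2.61, 2.61], [-1.02, 2.33], [0.03, 2.71], [-1.35, 4.49], [0.32, 2.68], [-2.91, 2.91]. Speed limits (rad/s): [2.57, 2.57, 3.14, 3.14, 3.14, 3.14].

INTERFACE

Orientations are given as a 3x3 rotation matrix whose columns are the frame's x, y, z axes.
In Python, from station import bot, vision, nets gives the robot as it stands.
- The arm moves only by the shell command python3 -m handwheel 'ROWS' [FORCE]. ROWS is JSON, a list of rows, each a list of 3 entries, a list of its own where there are three numbers: the turn, a rotation vector about the tool's x, y, z in degrees, then the shift along the tool's x, y, z in mm, then the finger opening in mm, from 0 to 85.4. In form: [[[ax, ay, az], [x, y, z], grip], ...]. A call has 1 to 8 rows; each row shifts and turns the commanded pose from where the row before left it, along the tool's axes as they then stand; what a row does not reach is not made up. A row lasts 1/10 s, in which the tool goes at most 50 mm and 8.59 degrees, less where a joint would pass 70% of its speed; a pose out of reach is approached as far as the arm can. A call with a gripper value outside its range is refused whole. The fingers move at their own pace and stop on an object; FORCE is the grip in N (left out, the last holds). Time passes only in rows, so rows that do not move let the fingers close. It gives the time, the measured TCP pose, the force and the opening at its end, in the units of the state.
- bot.get_state(): the state, without advancing time (a new reading comes with each control period).
- vision.capture(name): name is "scene" or "top" or "wrist"; returns a dict with "img" (400x640x3 uint8, red, green, blue), "depth" (400x640 float32, m along the optical axis (not along the pixel's ray), 0 where there is no reading), "mtx" (3x3 intrinsics, pixels), "extrinsics" (4x4, takes a point from camera to world coordinates). Camera axes: x right, y down, z forward; pixel columns grow to the right and rows downward; lengths in m; the calibration is good to about 2 mm. The wrist camera is an equidistant fisheye: a pixel r from the principal point sees the ray r / f radians off the axis. A picture is of the moment at which its call begins.
- bot.finish_job(): hands the job in, once; it reports no verdict.
Trained networks look in a picture, given as the dict that the camera call returned (one of the last four; its "shot" number tells which), for a name from the list of things; names that differ only in an ending like _2 or _b are one class to them, and where a whole thing is asked for, a point or a joint stands for the part that bears it (a point fixed in the world has none). Each returns a list of dicts, best first, with "confidence" (0 to 1); they miss things now and then, are a little off and sometimes report something else, mostly with a low value. They report only what shows in the picture. A call takes as long as a camera call. They do not tell look-alikes from the thing itself.
- nets.silhouettes(target, picture): "mask" (400x640 bool, what is visible of it) and "point" ([column, row] in pixels, amid what is visible of it).
The state is a dict: "t": time; "joints": joint angles; "dq": joint speeds; "joint_torque": joint torques, N m; "tool_pos": TCP position; "eef_rot": TCP orientation; "force": force on the tool from outside, world axes, zero at the start; "moment": the same for the moment, N m; "grip_width": opening from 0.0 (shut) to 1.0 (fully open).
Only numpy, scipy, OpenCV 4.12 (cv2) and the standard library are available. Lean on these libraries where they do the work, as an engineer would, in place of code of your own. Each camera call takes 0.05 s, during which the arm holds its last target. There are 200 camera calls.

TASK

Finish loading the shallow red tool tray from the carving board: first lay the gouge in the long green bay, and only when it lies there stand the mallet on its head, handle straight up, in the red middle bay, because its tall handle would be in the way of the hand. Set both down on the bay floor rather than dropping them in, let go, and leave everything else where it is.

Things in the scene. Friction and masses are not known exactly. Their poses are not given: they have to be found in the camera images.
- tray: Shallow dark-red tool tray, fixed, 230 (x) by 284 (y) mm; origin at the centre of its underside. Outer walls 24 mm high, 8 mm thick; bay floors at 6 mm; fences between bays 6 mm thick, 16 mm high. Rows along x, each 214 mm long: green felt at -y (84 mm wide), red in the middle (76 mm), pale wood at +y (96 mm). Cross fences divide the red row: mallet bay amid, a 36 mm pocket at each end.
- gouge_bay (a point): Centre of the floor of the green bay (214 x 84 mm) of the tray, axes as the tray's; at tray x 0, y -92 mm, z 6 mm.
- mallet_bay (a point): Centre of the floor of the red middle bay (130 mm in tray x, 76 mm in tray y), axes as the tray's; at tray x 0, y -6 mm, z 6 mm. The standing mallet fits with the 100 mm side of its head along tray x.
- board: Plywood carving board, fixed, 320 mm (x) by 360 mm (y) by 12 mm thick, on which the gouge, the mallet and three things to be left alone lie at the start; origin at the centre of its underside, its top is 12 mm above the bench. Board and tray may change sides.
- gouge: Carving gouge, 190 mm long, 0.1 kg, lying on a flat of its handle; origin below the middle of its length, on its underside; +x to the cutting edge. Eight-sided wooden handle, 24 mm across flats, x -95 to +15 mm; brass ferrule to +27, thin shank and 18 mm wide blade to +95 mm. Axis 12 mm above what it lies on. Balances near x 0; grip the handle near x -10 mm.
- gouge_mid (a point): Middle of the gouge's length, on its axis (12 mm above gouge).
- blank: Pale sawn blank with a notch, 120 x 46 x 46 mm, already lying in the pale bay of the tray; leave alone. Origin under its centre.
- mallet: Beech mallet, 190 mm long, 0.27 kg, lying flat at the start; origin on its underside below mid-length; +x along the handle to its end (points up when it stands). Head x -95 to -35 mm, 100 mm wide (y), 50 mm thick (z). Handle x -35 to +95 mm, 26 mm wide (y), 20 mm thick, axis 25 mm up. Balances 50 mm from the head's face.
- mallet_face (a point): Centre of the outer face of the mallet's head (mallet x -95 mm, z 25 mm); the mallet stands on this face, and if let go leaning less than about 0.3 rad on it, rights itself.
- mallet_grip (a point): Point on the handle's axis 35 mm from its end (mallet x +60 mm, z 25 mm), 155 mm from mallet_face. Pinched here lightly (5 to 10 N) across its 26 mm, the mallet turns about the finger line: the heavy head hangs or swings down, or pivots on the edge of its face, as the hand rises.
- slipstone: Grey slip stone, 22 x 60 x 14 mm, in the end pocket of the tray at -x; leave alone. Origin under its centre.
- waxblock: Yellow wax block, 26 x 48 x 16 mm, in the end pocket of the tray at +x; leave alone. Origin under its centre.
- tape: White tape roll, 72 mm across, 24 mm high, on the far part of the board; leave alone. Origin under its centre.
- offcut: Pale offcut, 35 x 60 x 30 mm, on the far part of the board; leave alone. Origin under its centre.
- figure: Half-carved standing figure, 54 mm across, 120 mm high, on the bench beyond; leave alone. Origin under its centre.
- oil: Amber bottle, 52 mm across, 130 mm high, on the bench beyond; leave alone. Origin under its centre.
- rough: Pale roughed-out carving, 120 x 50 x 40 mm, on the board beside the gouge and the mallet; leave alone. Origin on its underside.
Not all that is in view belongs to the job. Of the things like the gouge, leave any that is turquoise; of the rest the larger one is meant.

How it is judged:
By the outcome, as a careful person would: the job done as asked, in the order asked, and still so for the second after the job is handed in, with the robot touching nothing.
It also fails if it takes over 54 s, if anything falls off the work surface, if the arm or the gripper's body presses on something with over 40 N, if the wrist force passes 120 N, or if a joint passes its speed limit or range.

## Working session

There is one attempt and no reset: what is moved stays moved. The work goes in short steps, Python scripts to look and compute and a shell command to move; the robot and the scene stay as the last step left them, time stands still between calls to the robot, and variables do not carry over. Pictures are saved under pics/ and viewed, about 8 in all and at most 12, crops included, and the job is handed in when it is done.

```bash
ls; mkdir -p pics
cat > h.py <<'E'
import numpy as np, cv2
from station import bot, vision, nets
def world(p,u,v,d=None):
    K=p["mtx"];E=np.array(p["extrinsics"]);d=p["depth"][int(round(v)),int(round(u))] if d is None else d
    return (E@np.array([(u-K[0][2])/K[0][0]*d,(v-K[1][2])/K[1][1]*d,d,1]))[:3]
def cloud(p,m):
    m=m&(p["depth"]>0);v,u=np.nonzero(m);d=p["depth"][v,u];K=np.array(p["mtx"]);E=np.array(p["extrinsics"])
    c=np.stack([(u-K[0,2])/K[0,0]*d,(v-K[1,2])/K[1,1]*d,d]);return (E[:3,:3]@c).T+E[:3,3]
def save(p,n): cv2.imwrite(f"pics/{n}.png",cv2.cvtColor(p["img"],cv2.COLOR_RGB2BGR))
E
python3 - <<'E'
from h import *
np.set_printoptions(precision=3,suppress=True)
a=vision.capture("scene");b=vision.capture("top")
im=np.vstack([a["img"],b["img"]]);cv2.imwrite("pics/a.png",cv2.cvtColor(cv2.resize(im,(480,600)),cv2.COLOR_RGB2BGR));save(b,"top0");save(a,"scene0")
for n in ["gouge","mallet","tray","board","rough"]:
  for nm,p in(("scene",a),("top",b)):
    for r in nets.silhouettes(n,p)[:4]:
        c=cloud(p,r["mask"]); print(n,nm,round(r["confidence"],2),np.round(r["point"]),r["mask"].sum(),np.median(c,0),c.min(0),c.max(0))
s=bot.get_state();print(s["tool_pos"],np.array(s["eef_rot"]),s["t"],b["extrinsics"],b["mtx"])
E
```

```text
pics
gouge scene 0.9 [238. 208.] 568 [ 0.327 -0.153  0.017] [ 0.237 -0.241 -0.002] [ 0.379 -0.084  0.027]
gouge scene 0.62 [363. 145.] 193 [0.179 0.322 0.011] [ 0.102  0.268 -0.002] [0.221 0.377 0.021]
gouge scene 0.57 [390. 203.] 432 [0.496 0.197 0.03 ] [0.401 0.169 0.01 ] [0.589 0.228 0.039]
gouge top 0.95 [258. 207.] 342 [0.471 0.207 0.034] [0.403 0.175 0.01 ] [0.585 0.234 0.044]
gouge top 0.79 [220. 304.] 263 [0.166 0.316 0.015] [ 0.102  0.266 -0.005] [0.218 0.358 0.027]
gouge top 0.69 [368. 260.] 328 [ 0.321 -0.15   0.022] [ 0.24  -0.239 -0.003] [ 0.371 -0.095  0.031]
mallet scene 0.56 [356. 225.] 1845 [0.558 0.073 0.048] [0.393 0.029 0.01 ] [0.586 0.172 0.065]
mallet top 0.83 [297. 190.] 1026 [0.532 0.079 0.059] [0.394 0.031 0.006] [0.596 0.13  0.069]
tray scene 0.58 [234. 288.] 11041 [ 0.569 -0.241  0.006] [ 0.409 -0.352 -0.004] [ 0.671 -0.054  0.054]
tray scene 0.51 [259. 309.] 343 [ 0.643 -0.21   0.021] [ 0.621 -0.233  0.004] [ 0.662 -0.181  0.025]
tray top 0.56 [389. 192.] 5125 [ 0.549 -0.225  0.008] [ 0.436 -0.35  -0.005] [ 0.668 -0.065  0.057]
tray top 0.37 [220. 204.] 58
[... 247 characters left out ...]
384 0.062]
board top 0.56 [260. 192.] 8094 [0.522 0.206 0.013] [ 0.362  0.013 -0.006] [0.697 0.393 0.066]
rough scene 0.81 [422. 188.] 736 [0.49  0.308 0.046] [ 0.39   0.294 -0.001] [0.548 0.411 0.054]
rough scene 0.54 [233. 292.] 10616 [ 0.569 -0.243  0.006] [ 0.41  -0.351 -0.002] [ 0.671 -0.056  0.051]
rough top 0.66 [219. 206.] 558 [0.474 0.318 0.051] [0.424 0.296 0.011] [0.542 0.361 0.059]
[0.237 0.605 0.231] [[ 0.931 -0.     0.365]
 [-0.365  0.     0.931]
 [-0.    -1.     0.   ]] 0.6 [[ 0.018 -0.992  0.126  0.318]
 [-1.    -0.02  -0.014  0.02 ]
 [ 0.016 -0.126 -0.992  1.405]
 [ 0.     0.     0.     1.   ]] [[428.23    0.    321.072]
 [  0.    428.23  203.816]
 [  0.      0.      1.   ]]
```

View pics/top0.png

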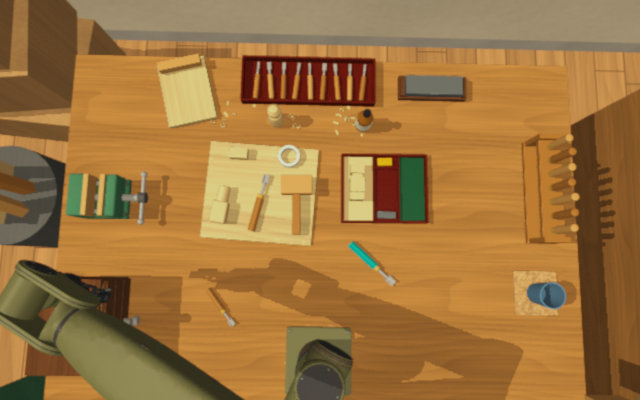

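View pics/scene0.png

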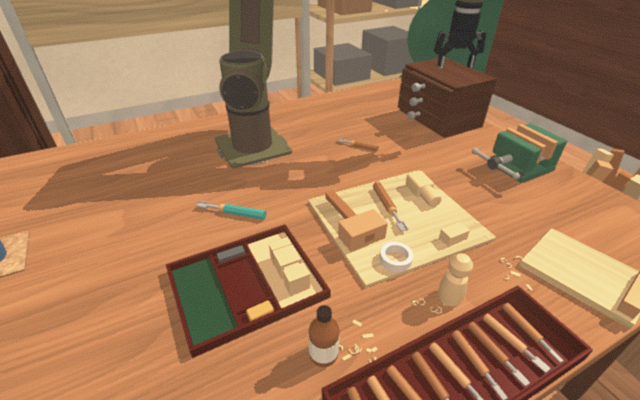

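Look-alikes for the gouge in the top view are the board gouge at (258,205), the turquoise one at (372,263) and a smaller brown one on the bench at (222,307). The board gouge is the larger non-turquoise one, so I choose it. Next I measure it and check it in a crop.

Run:
```python
from h import *
np.set_printoptions(precision=4,suppress=True)
a=vision.capture("scene");b=vision.capture("top")
def tozplane(p,uv,z):
    K=np.array(p["mtx"]);E=np.array(p["extrinsics"]);uv=np.atleast_2d(uv)
    r=np.c_[(uv-K[:2,2])/K[0,0],np.ones(len(uv))]@E[:3,:3].T
    return E[:3,3]+r*((z-E[2,3])/r[:,2])[:,None]
def best(n,p,x,y):
    rs=nets.silhouettes(n,p); return min(rs,key=lambda r:np.hypot(*(np.median(cloud(p,r["mask"]),0)[:2]-[x,y])))["mask"]
for nm,p in(("scene",a),("top",b)):
    m=best("gouge",p,.48,.2);v,u=np.nonzero(m);P=tozplane(p,np.c_[u,v],.024)[:,:2]
    c=P.mean(0);w=np.linalg.svd(P-c)[2][0] if len(P)<3000 else 0;w=w*np.sign(w[0]);t=(P-c)@w
    print(nm,"gouge mid",c+w*(np.percentile(t,.5)+np.percentile(t,99.5))/2,"len",np.ptp(t),"yaw",np.degrees(np.arctan2(w[1],w[0])),"z hi",np.percentile(cloud(p,m)[:,2],[50,90,98]))
    m=best("mallet",p,.54,.08);C=cloud(p,m)
    hd=C[(C[:,2]>.055)];r=cv2.minAreaRect((hd[:,:2]*1000).astype(np.float32));print(nm,"mallet head top",r,np.median(hd[:,2]))
    ha=C[(C[:,2]>.03)&(C[:,2]<.052)&(C[:,0]<.5)&(C[:,1]<.14)];q=cv2.fitLine(ha[:,:2].astype(np.float32),2,0,.01,.01).ravel();print("handle",q,len(ha),ha.min(0),ha.max(0),np.percentile(ha[:,2],[50,90]))
    m=best("tray",p,.56,-.22);C=cloud(p,m)
    v,u=np.nonzero(m);P=tozplane(p,np.c_[u,v],.024)[:,:2];print(nm,"tray",cv2.minAreaRect((P*1000).astype(np.float32)))
    # green felt by colour
    I=p["img"].astype(int);D=p["depth"];g=(I[...,1]>I[...,0]+15)&(I[...,1]>I[...,2]+5);v,u=np.nonzero(g&(D>0));P=cloud(p,g)
    s=(P[:,0]>.42)&(P[:,0]<.7)&(P[:,1]<-.2)&(P[:,1]>-.4);G=P[s];print("green",cv2.minAreaRect((G[:,:2]*1000).astype(np.float32)),np.median(G[:,2]))
c=b["img"][130:250,190:440];cv2.imwrite("pics/crop.png",cv2.cvtColor(cv2.resize(c,(750,360),interpolation=cv2.INTER_CUBIC),cv2.COLOR_RGB2BGR))
```

```text
scene gouge mid [0.4942 0.2018] len 0.20191689456921896 yaw -14.448696725854127 z hi [0.0291 0.0354 0.0365]Traceback (most recent call last):
  File "<stdin>", line 14, in <module>
  File "<stdin>", line 9, in best
ValueError: min() iterable argument is empty
```

```bash
cat >> h.py <<'E'
np.set_printoptions(precision=4,suppress=True)
def tozplane(p,uv,z):
    K=np.array(p["mtx"]);E=np.array(p["extrinsics"]);uv=np.atleast_2d(uv)
    r=np.c_[(uv-K[:2,2])/K[0,0],np.ones(len(uv))]@E[:3,:3].T
    return E[:3,3]+r*((z-E[2,3])/r[:,2])[:,None]
def best(n,p,x,y,tol=.1):
    rs=[r["mask"] for r in nets.silhouettes(n,p)]
    rs=[(np.hypot(*(np.median(cloud(p,m),0)[:2]-[x,y])),m) for m in rs]
    rs=[r for r in rs if r[0]<tol]
    return min(rs,key=lambda r:r[0])[1] if rs else None
def rect(P): return cv2.minAreaRect((P[:,:2]*1000).astype(np.float32))
E
python3 - <<'E'
from h import *
for nm in("top","scene"):
    p=vision.capture(nm)
    m=best("gouge",p,.48,.2)
    if m is not None:
        v,u=np.nonzero(m);P=tozplane(p,np.c_[u,v],.024)[:,:2]
        c=P.mean(0);w=np.linalg.svd(P-c,full_matrices=False)[2][0];w=w*np.sign(w[0]);t=(P-c)@w
        print(nm,"gouge mid",c+w*(t.min()+t.max())/2,"len",np.ptp(t),"yaw",np.degrees(np.arctan2(w[1],w[0])),"z",np.percentile(cloud(p,m)[:,2],[50,90,98]))
    m=best("mallet",p,.54,.08)
    if m is not None:
        C=cloud(p,m);hd=C[C[:,2]>.055];print(nm,"head",rect(hd),np.median(hd[:,2]))
        ha=C[(C[:,2]>.03)&(C[:,0]<.5)&(C[:,1]<.14)];print("handle",rect(ha),cv2.fitLine(ha[:,:2].astype(np.float32),2,0,.01,.01).ravel(),len(ha),np.percentile(ha[:,2],[50,90]))
    m=best("tray",p,.56,-.22)
    if m is not None:
        v,u=np.nonzero(m);print(nm,"tray",rect(tozplane(p,np.c_[u,v],.024)))
    I=p["img"].astype(int);g=(I[...,1]>I[...,0]+15)&(I[...,1]>I[...,2]+5);P=cloud(p,g)
    G=P[(P[:,0]>.42)&(P[:,0]<.7)&(P[:,1]<-.2)&(P[:,1]>-.4)];print("green",rect(G),np.median(G[:,2]),len(G))
    if nm=="top":
        c=p["img"][130:250,190:440];cv2.imwrite("pics/crop.png",cv2.cvtColor(cv2.resize(c,(750,360),interpolation=cv2.INTER_CUBIC),cv2.COLOR_RGB2BGR))
E
```

```text
top gouge mid [0.496  0.2021] len 0.18973913871014264 yaw -13.305107062339006 z [0.0322 0.0383 0.0408]
top head ((553.7523803710938, 81.41219329833984), (61.33913803100586, 95.74805450439453), 2.905862331390381) 0.06262691540935705
handle ((447.0150451660156, 78.16646575927734), (103.09190368652344, 22.695281982421875), 1.4553790092468262) [0.9999 0.0159 0.4467 0.0775] 228 [0.0476 0.0518]
green ((552.5272827148438, -299.9449462890625), (209.2773895263672, 80.62570190429688), 0.47332102060317993) 0.006400046825176142 1467
scene gouge mid [0.4937 0.2021] len 0.20077384443347746 yaw -14.12915653378277 z [0.0303 0.0356 0.0368]
scene head ((554.30126953125, 80.54725646972656), (62.49106216430664, 100.56360626220703), 0.7557305097579956) 0.061231054129932405
handle ((447.0162353515625, 78.1319580078125), (104.5350112915039, 27.967464447021484), 0.7600685954093933) [0.9999 0.0126 0.4497 0.0745] 349 [0.0458 0.0475]
scene tray ((560.5293579101562, -207.44041442871094), (245.23150634765625, 284.9361267089844), 0.6568067073822021)
green ((546.4052124023438, -301.0883483886719), (201.78216552734375, 81.47968292236328), 0.9769508838653564) 0.0056597015175810506 3060
```

View pics/crop.png

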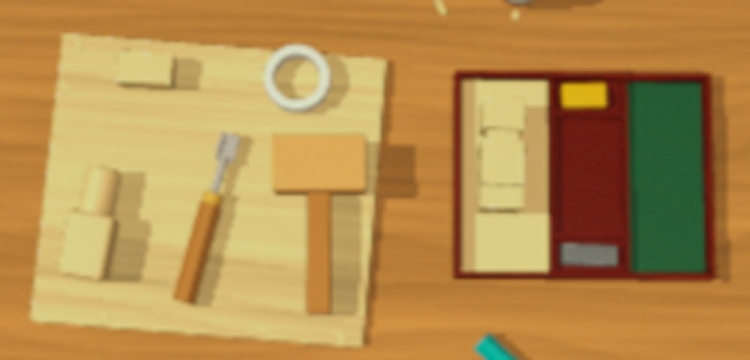

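The crop shows the wood-handled gouge at crop pixel (205,235), between the rough (95,225) and the mallet (320,220). Its blade points to +x. The tray is nearly square to the axes, with its green bay on the right at (667,178). I'm setting out to a point above the gouge.

```bash
cat > go.py <<'E'
import sys
from h import *
from scipy.spatial.transform import Rotation as R
def togo(pos,yaw,name=""):
    "yaw of tool x (deg), tool y down: remaining turn (deg) and shift (mm) in present tool axes, and shift in axes after turn"
    s=bot.get_state();M=np.array(s["eef_rot"]);c,t=np.cos(np.radians(yaw)),np.sin(np.radians(yaw))
    T=np.array([[c,0,-t],[t,0,c],[0,-1,0]])
    d=(np.array(pos)-s["tool_pos"])*1000
    print(name,"t",round(s["t"],2),"tcp",np.array(s["tool_pos"]),"F",np.array(s["force"]),"w",round(s["grip_width"]*85.4,1),"turn",np.degrees(R.from_matrix(M.T@T).as_rotvec()),"shift now",M.T@d,"after turn",T.T@d)
if __name__=="__main__": togo([float(v) for v in sys.argv[1:4]],float(sys.argv[4]))
E
python3 -m handwheel '[[[0,-7.7,0],[0,0,0],60],[[0,0,0],[28,7.5,-27.6],60],[[0,0,0],[28,7.5,-27.6],60],[[0,0,0],[28,7.5,-27.6],60],[[0,0,0],[28,7.5,-27.6],60],[[0,0,0],[28,7.5,-27.6],60]]'
python3 -m handwheel '[[[0,0,0],[28,7.5,-27.6],60],[[0,0,0],[28,7.5,-27.6],60],[[0,0,0],[28,7.5,-27.6],60],[[0,0,0],[28,7.5,-27.6],60],[[0,0,0],[28,7.5,-27.6],60],[[0,0,0],[28,7.5,-27.6],60],[[0,0,0],[28,7.5,-27.6],60],[[0,0,0],[0,0,0],60]]'
python3 go.py 0.485 0.2044 0.014 -13.7
python3 - <<'E'
from h import *
p=vision.capture("wrist");save(p,"w1");print(p["mtx"],p["extrinsics"])
for n in["gouge","mallet"]:
  for r in nets.silhouettes(n,p)[:3]:
    print(n,r["confidence"],r["point"],r["mask"].sum())
E
```

```text
t: 1.8
tool_pos: [0.3412, 0.4365, 0.1937]
eef_rot: [[0.972, 0.0, 0.237], [-0.237, 0.0, 0.972], [0.0, -1.0, 0.0]]
force: [-0.1, 0.4, 0.0]
grip_width: 0.708
t: 2.6
tool_pos: [0.4864, 0.2003, 0.1404]
eef_rot: [[0.97, -0.001, 0.242], [-0.242, -0.001, 0.97], [-0.001, -1.0, -0.002]]
force: [-0.9, -0.2, 0.6]
grip_width: 0.701
 t 2.6 tcp [0.4864 0.2003 0.1404] F [-0.8753 -0.1907  0.628 ] w 59.8 turn [ 0.0903 -0.3073 -0.0347] shift now [ -2.3199 126.3785   3.8214] after turn [ -2.3764 126.383    3.6348]
[[309.7069   0.     319.4201]
 [  0.     309.7069 199.4729]
 [  0.       0.       1.    ]] [[ 0.2417  0.9184  0.3133  0.406 ]
 [ 0.9704 -0.2278 -0.0808  0.2199]
 [-0.0028  0.3235 -0.9462  0.2816]
 [ 0.      0.      0.      1.    ]]
gouge 0.85 [30.6, 142.4] 1321
gouge 0.71 [322.7, 175.5] 4926
gouge 0.52 [63.0, 272.3] 10340
mallet 0.86 [190.3, 243.3] 7630
```

View pics/w1.png

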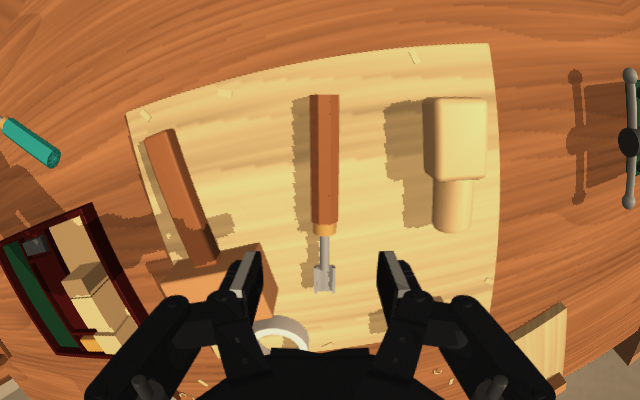

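The gouge runs vertically at column ~324, rows 95–292, centred between the fingers and parallel to them. I'm fixing its position from this close view before descending.

```bash
cat >> h.py <<'E'
def fe(p,uv,z=None,depth=None):
    "fisheye pixels -> world, on plane z or by depth along axis"
    K=np.array(p["mtx"]);E=np.array(p["extrinsics"]);uv=np.atleast_2d(uv).astype(float)
    q=(uv-K[:2,2])/K[0,0];th=np.hypot(*q.T);k=np.where(th>1e-9,np.sin(th)/np.maximum(th,1e-9),1)
    r=np.c_[q*k[:,None],np.cos(th)]
    if depth is not None: return (r/r[:,2:]*depth[:,None])@E[:3,:3].T+E[:3,3]
    r=r@E[:3,:3].T; return E[:3,3]+r*((z-E[2,3])/r[:,2])[:,None]
def fecloud(p,m):
    v,u=np.nonzero(m&(p["depth"]>0));return fe(p,np.c_[u,v],depth=p["depth"][v,u])
E
python3 - <<'E'
from h import *
p=vision.capture("wrist")
for r in nets.silhouettes("gouge",p):
    m=r["mask"];v,u=np.nonzero(m);C=fecloud(p,m)
    if np.hypot(*(np.median(C[:,:2],0)-[.48,.2]))>.06: continue
    P=fe(p,np.c_[u,v],z=.024)[:,:2];c=P.mean(0);w=np.linalg.svd(P-c,full_matrices=False)[2][0];w*=np.sign(w[0]);t=(P-c)@w
    mid=c+w*(t.min()+t.max())/2
    print("mid",mid,"grip",mid-.01*w,"len",np.ptp(t),"yaw",np.degrees(np.arctan2(w[1],w[0])),"z",np.percentile(C[:,2],[5,50,90,98]))
for r in nets.silhouettes("mallet",p)[:1]:
    C=fecloud(p,r["mask"]);hd=C[C[:,2]>.055];print("head",rect(hd),np.median(hd[:,2]))
    ha=C[(C[:,2]>.042)&(C[:,0]<.515)&(C[:,1]<.14)];print("handle",rect(ha),np.median(ha[:,2]),len(ha))
E
```

```text
mid [0.4959 0.2012] grip [0.4862 0.2035] len 0.1883731335291733 yaw -13.594294586759355 z [0.0218 0.0324 0.0349 0.0356]
head ((506.4668273925781, 97.03084564208984), (111.09182739257812, 125.78096008300781), 70.61958312988281) 0.060485376937693555
handle ((454.5452880859375, 79.08577728271484), (121.09708404541016, 26.9656925201416), 1.1623902320861816) 0.04553612313835784 3318
```

```bash
python3 -m handwheel '[[[0,-0.2,0],[-1,30,3.2],50],[[0,0,0],[0,30,0],50],[[0,0,0],[0,30,0],50],[[0,0,0],[0,20,0],50],[[0,0,0],[0,10,0],50],[[0,0,0],[0,4,0],50],[[0,0,0],[0,0,0],50]]'
python3 go.py 0.486 0.2036 0.014 -13.6
```

```text
t: 3.6
tool_pos: [0.4852, 0.2075, 0.0177]
eef_rot: [[0.972, 0.001, 0.233], [-0.233, 0.0, 0.972], [0.0, -1.0, 0.0]]
force: [0.8, -1.1, -0.5]
grip_width: 0.587
 t 3.6 tcp [0.4852 0.2075 0.0177] F [ 0.8457 -1.1334 -0.491 ] w 50.1 turn [-0.0162  0.128   0.026 ] shift now [ 1.6653  3.7149 -3.6593] after turn [ 1.6752  3.7152 -3.6545]
```

```bash
python3 -m handwheel '[[[0,0,0],[1.5,3,-3.6],50],[[0,0,0],[0,0,0],50],[[0,0,0],[0,0,0],50]]'; python3 go.py 0.486 0.2036 0.014 -13.6
```

```text
t: 3.9
tool_pos: [0.4862, 0.2032, 0.0151]
eef_rot: [[0.972, 0.001, 0.234], [-0.234, 0.0, 0.972], [0.001, -1.0, 0.001]]
force: [-0.2, -0.1, -0.0]
grip_width: 0.588
 t 3.9 tcp [0.4862 0.2032 0.0151] F [-0.1933 -0.1293 -0.0254] w 50.2 turn [-0.0401  0.065   0.068 ] shift now [-0.3324  1.0996  0.365 ] after turn [-0.3315  1.0998  0.3654]
```

```bash
python3 -m handwheel '[[[0,0,0],[0,0,0],18],[[0,0,0],[0,0,0],18],[[0,0,0],[0,0,0],18],[[0,0,0],[0,0,0],18],[[0,0,0],[0,0,0],18],[[0,0,0],[0,0,0],18]]' 35; python3 go.py 0.486 0.2036 0.014 -13.6
```

```text
t: 4.5
tool_pos: [0.4861, 0.2033, 0.0148]
eef_rot: [[0.972, 0.001, 0.234], [-0.234, 0.0, 0.972], [0.001, -1.0, 0.0]]
force: [-0.8, -1.1, 5.1]
grip_width: 0.272
 t 4.5 tcp [0.4861 0.2033 0.0148] F [-0.8424 -1.0617  5.0895] w 23.2 turn [-0.0203  0.0843  0.0407] shift now [-0.1569  0.8215  0.2998] after turn [-0.1567  0.8215  0.2999]
```

```bash
python3 -m handwheel '[[[0,0,0],[0,-8,0],18],[[0,0,0],[0,-25,0],18],[[0,0,0],[0,-35,0],18],[[0,0,0],[0,-35,0],18],[[0,-7,0],[0,0,0],18],[[0,-7,0],[0,0,0],18],[[0,0,0],[4.3,0,-25],18],[[0,0,0],[4.3,0,-40],18]]'
python3 -m handwheel '[[[0,0,0],[4.3,0,-45],18],[[0,0,0],[4.3,0,-45],18],[[0,0,0],[4.3,0,-45],18],[[0,0,0],[4.3,0,-45],18],[[0,0,0],[4.3,0,-45],18],[[0,0,0],[4.3,0,-45],18],[[0,0,0],[4.3,0,-45],18],[[0,0,0],[4.3,0,-45],18]]'
python3 -m handwheel '[[[0,0,0],[4.3,0,-40],18],[[0,0,0],[4.3,0,-25],18],[[0,0,0],[0,0,-10],18],[[0,0,0],[0,0,0],18],[[0,0,0],[0,0,0],18]]'
python3 go.py 0.5425 -0.300 0.010 0.5
python3 - <<'E'
from h import *
p=vision.capture("wrist");save(p,"w2")
q=vision.capture("top");I=q["img"][130:270,320:460];cv2.imwrite("pics/w2.png",np.hstack([cv2.cvtColor(p["img"],cv2.COLOR_RGB2BGR)[:, :],])) 
for r in nets.silhouettes("gouge",p)[:4]:
    C=fecloud(p,r["mask"]);print(r["confidence"],r["point"],np.median(C,0),rect(C[C[:,2]>.08]) if (C[:,2]>.08).sum()>50 else "")
I=p["img"].astype(int);g=(I[...,1]>I[...,0]+15)&(I[...,1]>I[...,2]+5);C=fecloud(p,g)
G=C[(C[:,0]>.42)&(C[:,0]<.68)&(C[:,1]<-.2)&(C[:,1]>-.4)&(C[:,2]<.02)];print("green",rect(G),np.median(G[:,2]),len(G),G.min(0),G.max(0))
E
```

```text
t: 5.3
tool_pos: [0.4943, 0.1387, 0.1171]
eef_rot: [[1.0, -0.001, -0.012], [0.012, 0.0, 1.0], [-0.001, -1.0, 0.0]]
force: [0.1, -0.7, -0.7]
grip_width: 0.269
t: 6.1
tool_pos: [0.5315, -0.2231, 0.1169]
eef_rot: [[1.0, -0.001, -0.008], [0.008, 0.001, 1.0], [-0.001, -1.0, 0.001]]
force: [0.6, 0.1, -0.5]
grip_width: 0.267
t: 6.6
tool_pos: [0.541, -0.2952, 0.1168]
eef_rot: [[1.0, -0.001, -0.009], [0.009, 0.001, 1.0], [-0.001, -1.0, 0.001]]
force: [0.3, 0.6, -0.7]
grip_width: 0.269
 t 6.6 tcp [ 0.541  -0.2952  0.1168] F [ 0.2724  0.6327 -0.7357] w 23.0 turn [-0.0741  0.0065 -0.0655] shift now [  1.6035 106.7453  -4.9621] after turn [  1.482  106.7533  -4.8239]
0.62 [527.1, 15.4] [ 0.3632 -0.1136  0.0183] 
0.57 [317.4, 205.3] [ 0.5028 -0.2965  0.1354] ((527.4464111328125, -296.3020935058594), (141.9167022705078, 24.313627243041992), 0.3620847463607788)
green ((524.3255615234375, -300.66546630859375), (155.5503387451172, 83.97628784179688), 0.6846474409103394) 0.004554238439945901 7398 [ 0.4463 -0.343   0.0021] [ 0.6026 -0.2581  0.014 ]
```

View pics/w2.png

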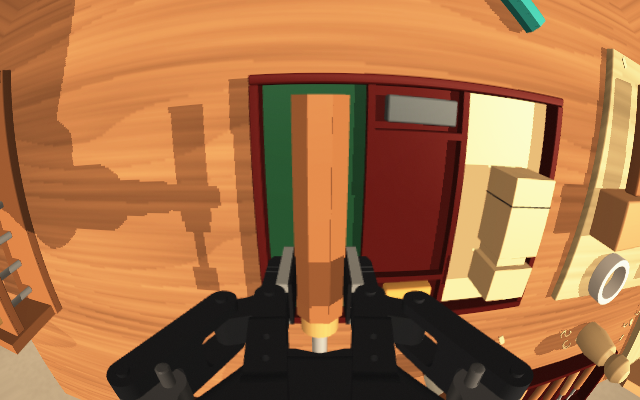

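The gouge lies straight in the fingers over the green bay, its handle filling columns 293–350. The bay's near edge is at x 0.446, so the gouge needs +1.5 mm in x and −4.5 mm in y. Then I lower it.

```bash
python3 -m handwheel '[[[0,0,0],[1.5,15,-5],18],[[0,0,0],[0,30,0],18],[[0,0,0],[0,30,0],18],[[0,0,0],[0,15,0],18],[[0,0,0],[0,8,0],18],[[0,0,0],[0,4,0],18],[[0,0,0],[0,0,0],18],[[0,0,0],[0,0,0],18]]'; python3 go.py 0.5425 -0.300 0.0088 0.5
```

```text
t: 7.55
tool_pos: [0.544, -0.302, 0.0167]
eef_rot: [[1.0, 0.002, -0.009], [0.009, -0.001, 1.0], [0.002, -1.0, -0.001]]
force: [0.1, 0.2, -1.0]
grip_width: 0.269
 t 7.55 tcp [ 0.544  -0.302   0.0167] F [ 0.1087  0.2453 -1.0323] w 23.0 turn [ 0.0808 -0.0123  0.1166] shift now [-1.4886  7.9428  2.0058] after turn [-1.472   7.9487  1.9949]
```

```bash
python3 -m handwheel '[[[0,0,0],[-0.5,3,0.5],18],[[0,0,0],[0,2,0],18],[[0,0,0],[0,1,0],18],[[0,0,0],[0,0,0],18],[[0,0,0],[0,0,0],18]]'; python3 -m handwheel '[[[0,0,0],[0,0.7,0],18],[[0,0,0],[0,0,0],18]]';python3 go.py 0.5425 -0.300 0.0088 0.5
```

```text
t: 8.05
tool_pos: [0.5425, -0.3009, 0.0094]
eef_rot: [[1.0, 0.0, -0.008], [0.008, -0.0, 1.0], [0.0, -1.0, -0.0]]
force: [0.3, 0.0, -1.0]
grip_width: 0.269
t: 8.25
tool_pos: [0.5426, -0.301, 0.0089]
eef_rot: [[1.0, 0.0, -0.008], [0.008, -0.0, 1.0], [0.0, -1.0, -0.0]]
force: [-0.0, -0.3, 0.8]
grip_width: 0.267
 t 8.25 tcp [ 0.5426 -0.301   0.0089] F [-0.0497 -0.3369  0.7656] w 22.8 turn [ 0.0083 -0.0162  0.0112] shift now [-0.1367  0.0948  0.9692] after turn [-0.1364  0.095   0.9692]
```

```bash
python3 -m handwheel '[[[0,0,0],[0,0.6,0],18],[[0,0,0],[0,0,0],18],[[0,0,0],[0,0,0],30],[[0,0,0],[0,0,0],42],[[0,0,0],[0,0,0],42],[[0,0,0],[0,0,0],42]]'; python3 go.py 0.5425 -0.300 0.0088 0.5
python3 -m handwheel '[[[0,0,0],[0,-8,0],42],[[0,0,0],[0,-20,0],42],[[0,0,0],[0,-35,0],42],[[0,0,0],[0,-45,0],42],[[0,0,0],[0,-45,0],42],[[0,0,0],[0,0,0],42]]';python3 go.py 0.429 0.078 0.15 90
python3 - <<'E'
from h import *
p=vision.capture("wrist");save(p,"w3")
for r in nets.silhouettes("gouge",p)[:4]:
    C=fecloud(p,r["mask"]);print(r["confidence"],r["point"],np.median(C,0),rect(C))
print(bot.get_state()["joints"])
E
```

```text
t: 8.85
tool_pos: [0.5424, -0.3009, 0.0078]
eef_rot: [[1.0, -0.0, -0.008], [0.008, 0.0, 1.0], [-0.0, -1.0, 0.0]]
force: [-0.4, 0.1, 0.2]
grip_width: 0.495
 t 8.85 tcp [ 0.5424 -0.3009  0.0078] F [-0.3645  0.092   0.1852] w 42.3 turn [-0.0044 -0.0168 -0.007 ] shift now [ 0.0613 -0.9941  0.8498] after turn [ 0.0617 -0.9942  0.8497]
t: 9.45
tool_pos: [0.5466, -0.3036, 0.1709]
eef_rot: [[1.0, 0.013, -0.008], [0.009, -0.009, 1.0], [0.013, -1.0, -0.009]]
force: [0.3, -0.4, 0.1]
grip_width: 0.492
 t 9.45 tcp [ 0.5466 -0.3036  0.1709] F [ 0.2597 -0.4226  0.1215] w 42.0 turn [  0.9833 -89.5123   0.1872] shift now [-114.6047   16.03    382.73  ] after turn [381.5822  20.9262 117.6035]
0.88 [323.3, 164.3] [ 0.5294 -0.3019  0.026 ] ((558.3777465820312, -301.58538818359375), (200.18971252441406, 27.462339401245117), 1.2984200716018677)
0.8 [501.6, 16.7] [ 0.3598 -0.1163  0.0191] ((354.46807861328125, -115.08531188964844), (47.3222770690918, 25.2591552734375), 47.06781768798828)
[-0.5929  0.1097  1.782   0.      1.2453 -2.1721]
```

View pics/w3.png

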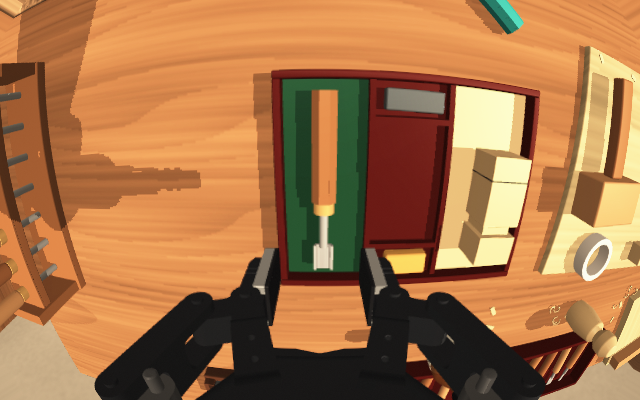

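The gouge lies in the green bay at (323,185), blade toward +x and released. Now I go above the mallet handle, with the jaws across its width.

```bash
python3 -m handwheel '[[[1,-0.7,0],[-5,0,18],42],[[0,0,0],[-11,4,38],60],[[0,0,0],[-11,4,38],60],[[0,0,0],[-11,4,38],60],[[0,0,0],[-11,4,38],60],[[0,0,0],[-11,4,38],60],[[0,0,0],[-11,4,38],60],[[0,0,0],[-11,4,38],60]]'
python3 -m handwheel '[[[0,0,0],[-11,4,38],60],[[0,0,0],[-11,4,38],60],[[0,0,0],[-9,4,23],60],[[0,0,0],[0,0,0],60],[[0,0,0],[0,0,0],60]]'
python3 go.py 0.4295 0.0778 0.017 1.2
python3 - <<'E'
from h import *
p=vision.capture("wrist");save(p,"w4")
for r in nets.silhouettes("mallet",p)[:2]:
    C=fecloud(p,r["mask"]);print(r["confidence"],r["point"],rect(C))
    ha=C[(C[:,2]>.040)&(C[:,2]<.055)&(C[:,0]<.515)&(C[:,1]<.14)];print("handle",rect(ha),np.median(ha[:,2]),len(ha))
for n,x,y in(("tray",.55,-.2),("tape",.64,.1)):
    m=best(n,vision.capture("top"),x,y)
    if m is not None and n=="tape":
        pass
q=vision.capture("top")
for n in("tape","blank","slipstone","waxblock"):
    for r in nets.silhouettes(n,q)[:1]:
        C=cloud(q,r["mask"]);print(n,r["confidence"],rect(C))
E
```

```text
t: 10.35
tool_pos: [0.4519, -0.0158, 0.1351]
eef_rot: [[1.0, -0.005, -0.021], [0.021, 0.019, 1.0], [-0.004, -1.0, 0.019]]
force: [-0.0, 1.9, -0.1]
grip_width: 0.701
t: 10.85
tool_pos: [0.4202, 0.0808, 0.1257]
eef_rot: [[1.0, -0.003, -0.023], [0.023, 0.017, 1.0], [-0.003, -1.0, 0.017]]
force: [0.2, 0.3, -0.3]
grip_width: 0.7
 t 10.85 tcp [0.4202 0.0808 0.1257] F [ 0.1575  0.267  -0.3342] w 59.8 turn [-0.9943  0.0944 -0.1779] shift now [  9.5706 108.6275  -5.1137] after turn [  9.24   108.7289  -3.2121]
0.61 [315.2, 303.5] ((493.531982421875, 93.52696990966797), (126.03872680664062, 197.89015197753906), 82.52338409423828)
handle ((454.07781982421875, 78.33623504638672), (121.7271728515625, 26.33473014831543), 1.3231558799743652) 0.045372097347166476 4260
tape 0.47 ((650.8275146484375, 106.05596923828125), (70.30729675292969, 65.62142944335938), 21.879737854003906)
blank 0.95 ((568.3320922851562, -114.34036254882812), (46.488311767578125, 121.01581573486328), 88.34551239013672)
slipstone 0.4 ((488.5567932128906, 327.0252380371094), (61.27470016479492, 126.36368560791016), 82.03846740722656)
waxblock 0.58 ((641.2396850585938, -206.46612548828125), (26.770572662353516, 44.1963996887207), 2.3521599769592285)
```

```bash
python3 -m handwheel '[[[-1,0.1,-0.2],[0,0,0],50],[[0,0,0],[9,30,-3.2],50],[[0,0,0],[0,30,0],50],[[0,0,0],[0,25,0],50],[[0,0,0],[0,13,0],50],[[0,0,0],[0,6,0],50],[[0,0,0],[0,0,0],50],[[0,0,0],[0,0,0],50]]'
python3 go.py 0.429 0.0778 0.017 1.3
```

```text
t: 12.2
tool_pos: [0.4323, 0.0775, 0.0246]
eef_rot: [[1.0, 0.006, -0.019], [0.019, 0.0, 1.0], [0.006, -1.0, -0.0]]
force: [-0.7, -0.4, 0.4]
grip_width: 0.588
 t 12.2 tcp [0.4323 0.0775 0.0246] F [-0.67   -0.4099  0.396 ] w 50.2 turn [ 0.0018 -0.2109  0.3255] shift now [-3.3498  7.5618  0.3502] after turn [-3.3055  7.5807  0.3622]
```

```bash
python3 -m handwheel '[[[0,-0.2,0.3],[-3,5,0.3],50],[[0,0,0],[0,2.3,0],50],[[0,0,0],[0,0,0],50],[[0,0,0],[0,0,0],50]]'
python3 go.py 0.429 0.0778 0.017 1.3
python3 -m handwheel '[[[0,0,0],[0,0,0],36],[[0,0,0],[0,0,0],28],[[0,0,0],[0,0,0],20],[[0,0,0],[0,0,0],20],[[0,0,0],[0,0,0],20],[[0,0,0],[0,0,0],20]]' 8
python3 go.py 0.429 0.0778 0.017 1.3
```

```text
t: 12.6
tool_pos: [0.4283, 0.0776, 0.0162]
eef_rot: [[1.0, -0.001, -0.022], [0.022, -0.0, 1.0], [-0.001, -1.0, 0.0]]
force: [-0.7, -0.1, -0.4]
grip_width: 0.585
 t 12.6 tcp [0.4283 0.0776 0.0162] F [-0.6921 -0.051  -0.4302] w 50.0 turn [-0.0002 -0.0212 -0.0828] shift now [ 0.6861 -0.7926  0.155 ] after turn [ 0.6873 -0.7916  0.1547]
t: 13.2
tool_pos: [0.4283, 0.0777, 0.0162]
eef_rot: [[1.0, -0.002, -0.023], [0.023, 0.0, 1.0], [-0.002, -1.0, 0.0]]
force: [-0.6, 0.9, 2.4]
grip_width: 0.302
 t 13.2 tcp [0.4283 0.0777 0.0162] F [-0.6401  0.914   2.3768] w 25.8 turn [-0.009  -0.0069 -0.087 ] shift now [ 0.6673 -0.8138  0.0376] after turn [ 0.6686 -0.8128  0.0374]
```

```bash
python3 -m handwheel '[[[0,0,0],[3,-13,0],20],[[0,0,0],[3.5,-13,0],20],[[0,0,0],[5.5,-12.5,0],20],[[0,0,0],[5.5,-12.5,0],20],[[0,0,0],[7.5,-11.5,0],20],[[0,0,0],[7.5,-11.5,0],20],[[0,0,0],[9.5,-10,0],20],[[0,0,0],[9.5,-10,0],20]]'
python3 go.py 0.429 0.0778 0.017 1.3
python3 - <<'E'
from h import *
a=vision.capture("scene");c=a["img"][130:330,240:500]
cv2.imwrite("pics/s5.png",cv2.cvtColor(cv2.resize(c,(520,400)),cv2.COLOR_RGB2BGR))
E
```

```text
t: 14.0
tool_pos: [0.4807, 0.0788, 0.1108]
eef_rot: [[1.0, -0.002, -0.022], [0.022, -0.0, 1.0], [-0.002, -1.0, 0.0]]
force: [-0.3, 0.3, -3.0]
grip_width: 0.3
 t 14.0 tcp [0.4807 0.0788 0.1108] F [-0.255   0.2925 -2.9738] w 25.7 turn [-0.0005 -0.0217 -0.1036] shift now [-51.5033  93.852    0.1546] after turn [-51.6728  93.7587   0.1749]
```

View pics/s5.png

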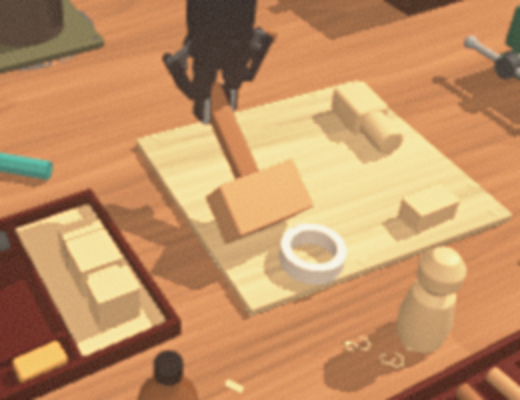

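The mallet is tipping, handle up in the fingers (crop ~(225,110)) and head low (260,205). I'm raising the hand so the head hangs clear, then checking its lean.

```bash
python3 -m handwheel '[[[0,0,0],[8,-12,0],20],[[0,0,0],[8,-15,0],20],[[0,0,0],[8,-18,0],20],[[0,0,0],[4,-20,0],20],[[0,0,0],[0,-20,0],20],[[0,0,0],[0,-10,0],20],[[0,0,0],[0,0,0],20],[[0,0,0],[0,0,0],20]]'
python3 go.py 0.429 0.0778 0.017 1.3
cat > lean.py <<'E'
from h import *
s=bot.get_state();M=np.array(s["eef_rot"]);g=np.array(s["tool_pos"])-M[:,1]*.021;print("grip pt",g)
for nm in("scene","top"):
    p=vision.capture(nm)
    for r in nets.silhouettes("mallet",p)[:2]:
        C=cloud(p,r["mask"]);C=C[np.linalg.norm(C-g,axis=1)<.19]
        if len(C)<30: continue
        h=C[np.linalg.norm(C-g,axis=1)>.09];print(nm,round(r["confidence"],2),r["point"],len(C),"head med",np.median(h,0),"min",np.percentile(h,2,0),"max",np.percentile(h,98,0))
    if nm=="scene":
        u,v=[int(x) for x in r["point"]];c=p["img"][max(0,v-110):v+90,max(0,u-130):u+130];cv2.imwrite("pics/lean.png",cv2.cvtColor(cv2.resize(c,None,fx=2,fy=2),cv2.COLOR_RGB2BGR))
E
python3 lean.py
```

```text
t: 14.85
tool_pos: [0.5078, 0.0794, 0.2045]
eef_rot: [[1.0, -0.002, -0.022], [0.022, -0.0, 1.0], [-0.002, -1.0, -0.0]]
force: [0.3, -0.4, -4.0]
grip_width: 0.297
 t 14.85 tcp [0.5078 0.0794 0.2045] F [ 0.3398 -0.4187 -4.0442] w 25.4 turn [ 0.0018 -0.0169 -0.1404] shift now [-78.3186 187.672    0.1597] after turn [-78.7784 187.4794   0.177 ]
grip pt [0.5078 0.0794 0.2255]
scene 0.63 [367.5, 199.4] 2241 head med [0.6143 0.0679 0.1573] min [0.5802 0.0304 0.1212] max [0.6377 0.1277 0.1782]
```

View pics/lean.png

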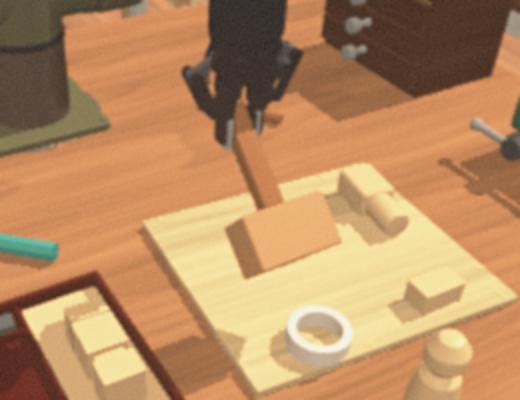

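The pinch friction holds the mallet about 35–40° below horizontal. I'll lighten the grip to 5 N so it can swing down.

```bash
python3 -m handwheel '[[[0,0,0],[0,0,0],20],[[0,0,0],[0,0,0],20],[[0,0,0],[0,0,0],20],[[0,0,0],[0,0,0],20]]' 5
python3 go.py 0.429 0.0778 0.017 1.3;python3 lean.py
```

```text
t: 15.45
tool_pos: [0.5081, 0.0794, 0.2049]
eef_rot: [[1.0, -0.002, -0.022], [0.022, -0.0, 1.0], [-0.002, -1.0, -0.0]]
force: [0.2, 0.5, -2.1]
grip_width: 0.302
 t 15.45 tcp [0.5081 0.0794 0.2049] F [ 0.2342  0.5378 -2.0889] w 25.8 turn [ 0.0006 -0.0204 -0.1   ] shift now [-78.7479 188.0636   0.1615] after turn [-79.0759 187.9259   0.1876]
grip pt [0.5081 0.0794 0.2259]
scene 0.58 [369.9, 198.7] 2101 head med [0.6148 0.0686 0.1585] min [0.5818 0.0304 0.1278] max [0.6379 0.127  0.179 ]
```

Still stuck by friction. I'm lowering to a safer height, a little back from the tape. Then I'll ease the opening command in small steps while watching the moment.

```bash
cat > m.py <<'E'
from h import *
s=bot.get_state();print("w",round(s["grip_width"]*85.4,2),"F",np.array(s["force"]),"M",np.array(s["moment"]),"z",s["tool_pos"][2])
E
python3 -m handwheel '[[[0,0,0],[-12,17,0],20],[[0,0,0],[-12,17,0],20],[[0,0,0],[-12,16,0],20],[[0,0,0],[0,0,0],20]]'; python3 m.py
python3 -m handwheel '[[[0,0,0],[0,0,0],25],[[0,0,0],[0,0,0],25.5]]'; python3 m.py
python3 -m handwheel '[[[0,0,0],[0,0,0],25.7]]'; python3 m.py
python3 -m handwheel '[[[0,0,0],[0,0,0],25.9]]'; python3 m.py;python3 lean.py
```

```text
t: 16.05
tool_pos: [0.4692, 0.0785, 0.1522]
eef_rot: [[1.0, -0.007, -0.022], [0.022, -0.0, 1.0], [-0.007, -1.0, -0.0]]
force: [-0.4, 0.2, -3.4]
grip_width: 0.299
w 25.55 F [-0.3761  0.245  -3.4443] M [0.0036 0.4068 0.0271] z 0.15216365555224706
t: 16.25
tool_pos: [0.4734, 0.0787, 0.1566]
eef_rot: [[1.0, 0.001, -0.022], [0.022, 0.0, 1.0], [0.001, -1.0, 0.0]]
force: [1.9, -0.4, -3.1]
grip_width: 0.299
w 25.55 F [ 1.8815 -0.4178 -3.0511] M [-0.02    0.1761 -0.004 ] z 0.15656765972418832
t: 16.35
tool_pos: [0.4733, 0.0786, 0.1565]
eef_rot: [[1.0, 0.001, -0.022], [0.022, 0.0, 1.0], [0.001, -1.0, 0.0]]
force: [-0.4, -0.2, -2.6]
grip_width: 0.301
w 25.71 F [-0.3804 -0.2367 -2.5592] M [-0.0015  0.2109 -0.0106] z 0.15652825036790768
t: 16.45
tool_pos: [0.4733, 0.0786, 0.1563]
eef_rot: [[1.0, 0.001, -0.022], [0.022, 0.0, 1.0], [0.001, -1.0, 0.0]]
force: [1.2, -0.6, -2.4]
grip_width: 0.3
w 25.63 F [ 1.1967 -0.5511 -2.3882] M [-0.0144 -0.0655 -0.0284] z 0.1562673304064889
grip pt [0.4733 0.0786 0.1773]
scene 0.95 [354.3, 208.9] 1874 head med [0.5583 0.0674 0.0871] min [0.5183 0.0291 0.0517] max [0.5786 0.1248 0.1096]
```

The moment dropped and the head is swinging down (offset now 85 mm forward, 90 mm down). I'll continue at this opening.

```bash
python3 -m handwheel '[[[0,0,0],[0,0,0],25.9],[[0,0,0],[0,0,0],25.9]]'; python3 m.py;python3 lean.py;  python3 -m handwheel '[[[0,0,0],[0,0,0],26],[[0,0,0],[0,0,0],26]]'; python3 m.py;python3 lean.py
```

```text
t: 16.85
tool_pos: [0.4721, 0.0786, 0.155]
eef_rot: [[1.0, -0.001, -0.022], [0.022, -0.0, 1.0], [-0.001, -1.0, 0.0]]
force: [-0.0, -0.2, -3.5]
grip_width: 0.304
w 25.92 F [-0.0257 -0.178  -3.5024] M [-0.0039 -0.0459 -0.0321] z 0.15503821521287087
grip pt [0.4721 0.0786 0.176 ]
scene 0.83 [339.1, 196.9] 1500 head med [0.4612 0.0634 0.064 ] min [0.4238 0.0269 0.015 ] max [0.4709 0.1242 0.0812]
top 0.6 [292.8, 218.0] 412 head med [0.437  0.0874 0.0769] min [0.419  0.0438 0.0288] max [0.4667 0.1311 0.085 ]
t: 17.25
tool_pos: [0.4726, 0.0787, 0.1558]
eef_rot: [[1.0, -0.0, -0.022], [0.022, 0.0, 1.0], [-0.0, -1.0, 0.0]]
force: [0.7, -0.3, 0.3]
grip_width: 0.307
w 26.2 F [ 0.6963 -0.3069  0.3277] M [-0.0263 -0.0013  0.0212] z 0.155827134482294
grip pt [0.4726 0.0787 0.1768]Traceback (most recent call last):
  File "lean.py", line 10, in <module>
    u,v=[int(x) for x in r["point"]];c=p["img"][max(0,v-110):v+90,max(0,u-130):u+130];cv2.imwrite("pics/lean.png",cv2.cvtColor(cv2.resize(c,None,fx=2,fy=2),cv2.COLOR_RGB2BGR))
                         ^
NameError: name 'r' is not defined
```

```bash
python3 - <<'E'
from h import *
p=vision.capture("scene");c=p["img"][90:290,210:470]
q=vision.capture("wrist");cv2.imwrite("pics/s6.png",cv2.cvtColor(np.hstack([cv2.resize(c,(390,300)),cv2.resize(q["img"],(400,300))]),cv2.COLOR_RGB2BGR))
E
python3 m.py
```

```text
w 26.02 F [-0.2249 -0.7089  0.4926] M [-0.0003 -0.0364  0.0373] z 0.15549570639454552
```

View pics/s6.png

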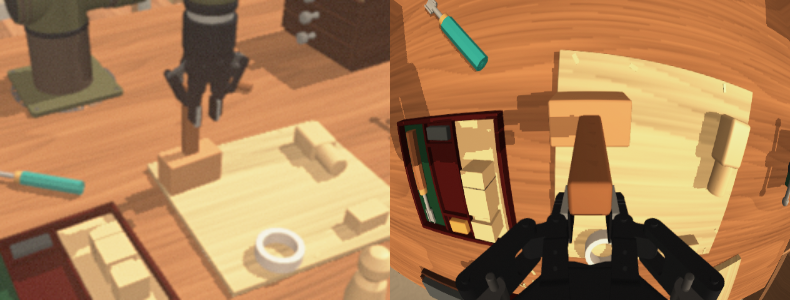

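The mallet swung past vertical. It now leans between the fingers with its head on the board toward the robot (scene crop (190,165), wrist inset (590,120)). I'm measuring the lean.

```bash
cat > lw.py <<'E'
from h import *
s=bot.get_state();g=np.array(s["tool_pos"])-np.array(s["eef_rot"])[:,1]*.021
q=vision.capture("wrist");D=q["depth"];v,u=np.mgrid[0:400,0:640]
I=q["img"].astype(int)
C=np.full((400,640,3),np.nan);ok=D>0;C[ok]=fecloud(q,ok)
d=C-g;
import sys
near=ok&(np.abs(d[...,1])<.06)&(np.hypot(d[...,0],d[...,1])<.13)&(C[...,2]<.22)&(C[...,2]>float(sys.argv[1]) )&(v<285)
lab,L,st,_=cv2.connectedComponentsWithStats(near.astype(np.uint8))
i=1+np.argmax(L.max()*0+st[1:,4]) ;P=C[L==i];print(len(P),"g",g)
for lo in np.arange(.02,.21,.02):
    s_=P[(P[:,2]>=lo)&(P[:,2]<lo+.02)]
    if len(s_)>20:print(round(lo,3),len(s_),"x",np.percentile(s_[:,0],[2,50,98]),"y",np.percentile(s_[:,1],[2,50,98]))
E
python3 lw.py 0.025
```

```text
16390 g [0.4723 0.0786 0.1765]
0.02 241 x [0.4101 0.4117 0.4131] y [0.0297 0.0757 0.1219]
0.04 420 x [0.411  0.4124 0.4138] y [0.0303 0.0766 0.1217]
0.06 6805 x [0.4129 0.4309 0.461 ] y [0.0289 0.0761 0.1243]
0.08 245 x [0.4286 0.4295 0.4307] y [0.0649 0.077  0.0884]
0.1 353 x [0.4295 0.4304 0.432 ] y [0.0645 0.0764 0.0885]
0.12 451 x [0.4306 0.4314 0.4329] y [0.0648 0.0765 0.0887]
0.14 685 x [0.4315 0.4322 0.4613] y [0.0645 0.077  0.0895]
0.16 1770 x [0.4325 0.4339 0.4701] y [0.0518 0.0766 0.1032]
0.18 2420 x [0.4334 0.4346 0.4663] y [0.0536 0.077  0.1014]
0.2 3000 x [0.4349 0.4427 0.4526] y [0.0654 0.077  0.0886]
```

The mallet stands upright on its face on the board. Its head spans x 0.412–0.461, its centre is near (0.438, 0.0765) and its top is at z≈0.202. I'll open, move the hand back over the handle and grip it firmly.

```bash
python3 -m handwheel '[[[0,0,0],[0,0,0],45],[[0,0,0],[0,0,0],45],[[0,0,0],[0,0,-2],45],[[0,0,0],[-10,3,0],45],[[0,0,0],[-11,3,0],45],[[0,0,0],[-10,2,0],45],[[0,0,0],[0,0,0],45],[[0,0,0],[0,0,0],45]]';python3 m.py;python3 lw.py 0.025
```

```text
t: 18.3
tool_pos: [0.4407, 0.0759, 0.1471]
eef_rot: [[1.0, -0.001, -0.022], [0.022, -0.0, 1.0], [-0.001, -1.0, -0.0]]
force: [-0.7, -1.2, -0.3]
grip_width: 0.529
w 45.21 F [-0.737  -1.1942 -0.3136] M [ 0.0019 -0.0365  0.0258] z 0.14713700985566266
12357 g [0.4407 0.0759 0.1681]
0.02 444 x [0.4094 0.4106 0.4121] y [0.0293 0.0755 0.1218]
0.04 617 x [0.4093 0.4106 0.4119] y [0.03   0.0761 0.1223]
0.06 6828 x [0.4103 0.4277 0.4587] y [0.029  0.0754 0.1242]
0.08 359 x [0.4251 0.4257 0.4271] y [0.0644 0.0763 0.0887]
0.1 472 x [0.4249 0.4257 0.4275] y [0.0645 0.0767 0.0886]
0.12 624 x [0.425  0.4257 0.4282] y [0.0643 0.0765 0.089 ]
0.14 893 x [0.425  0.4257 0.4274] y [0.0644 0.0764 0.0887]
0.16 1309 x [0.4249 0.4257 0.4275] y [0.0645 0.0765 0.0886]
0.18 811 x [0.4249 0.4257 0.4273] y [0.0648 0.0768 0.0887]
```

It stands exactly plumb with the handle centre at (0.4355, 0.0765). I'll shift 5 mm, grip, lift and turn.

```bash
python3 -m handwheel '[[[0,0,0],[-5,0,0.5],45],[[0,0,0],[0,0,0],36],[[0,0,0],[0,0,0],28],[[0,0,0],[0,0,0],20],[[0,0,0],[0,0,0],20],[[0,0,0],[0,0,0],20]]' 30
python3 -m handwheel '[[[0,0,0],[0,-8,0],20],[[0,0,0],[0,-18,0],20],[[0,0,0],[0,-25,0],20],[[0,0,0],[0,-25,0],20],[[0,0,0],[0,-14,0],20],[[0,4,0],[0,0,0],20],[[0,8,0],[0,0,0],20],[[0,8,0],[0,0,0],20]]'
python3 -m handwheel '[[[0,8,0],[0,0,0],20],[[0,8,0],[0,0,0],20],[[0,8,0],[0,0,0],20],[[0,8,0],[0,0,0],20],[[0,8,0],[0,0,0],20],[[0,8,0],[0,0,0],20],[[0,8,0],[0,0,0],20],[[0,8,0],[0,0,0],20]]'
python3 -m handwheel '[[[0,6,0],[0,0,0],20],[[0,0,0],[0,0,0],20],[[0,0,0],[0,0,0],20]]'
python3 go.py 0.552 -0.214 0.25 -89.5;python3 lw.py 0.09;python3 m.py
```

```text
t: 18.95
tool_pos: [0.4362, 0.0766, 0.1473]
eef_rot: [[1.0, -0.001, -0.022], [0.022, 0.001, 1.0], [-0.001, -1.0, 0.001]]
force: [0.4, 2.4, 0.3]
grip_width: 0.301
t: 19.75
tool_pos: [0.4357, 0.0761, 0.2365]
eef_rot: [[0.945, -0.003, 0.326], [-0.326, -0.001, 0.945], [-0.003, -1.0, -0.002]]
force: [-0.4, 0.3, -3.6]
grip_width: 0.299
t: 20.55
tool_pos: [0.4357, 0.0761, 0.2363]
eef_rot: [[0.121, -0.003, 0.993], [-0.993, -0.001, 0.121], [0.0, -1.0, -0.003]]
force: [-0.1, 0.7, -2.6]
grip_width: 0.3
t: 20.85
tool_pos: [0.4359, 0.0762, 0.2366]
eef_rot: [[0.024, -0.003, 1.0], [-1.0, -0.0, 0.024], [0.0, -1.0, -0.003]]
force: [0.4, 0.5, -2.7]
grip_width: 0.296
 t 20.85 tcp [0.4359 0.0762 0.2366] F [ 0.3513  0.4579 -2.6842] w 25.2 turn [0.1583 0.9031 0.0165] shift now [292.9348 -13.647  108.9682] after turn [291.1767 -13.4238 113.6092]
9255 g [0.4359 0.0762 0.2576]
0.1 355 x [0.3898 0.4358 0.4825] y [0.0994 0.1006 0.1019]
0.12 669 x [0.3896 0.4358 0.4819] y [0.0993 0.1008 0.1021]
0.14 3473 x [0.3877 0.4351 0.4849] y [0.0532 0.0901 0.1018]
0.16 3773 x [0.3902 0.4369 0.4829] y [0.0546 0.0826 0.0989]
0.18 426 x [0.424  0.4363 0.4485] y [0.0831 0.0859 0.0866]
0.2 559 x [0.424  0.4363 0.4485] y [0.0842 0.0859 0.0867]
w 25.58 F [-0.0616 -0.4032 -2.2868] M [ 0.0329 -0.0369  0.0172] z 0.23665782803128624
```

```bash
python3 -m handwheel '[[[0,0.9,0],[8,0,3],20],[[0,0,0],[18,0,7],20],[[0,0,0],[28,0,11],20],[[0,0,0],[36,0,14],20],[[0,0,0],[36,0,14],20],[[0,0,0],[36,0,14],20],[[0,0,0],[36,0,14],20],[[0,0,0],[36,0,14],20]]' 40
python3 -m handwheel '[[[0,0,0],[28,0,11],20],[[0,0,0],[18,0,7],20],[[0,0,0],[8,0,4],20],[[0,0,0],[0,0,0],20],[[0,0,0],[0,0,0],20],[[0,0,0],[0,0,0],20]]'
python3 go.py 0.5525 -0.2145 0.1413 -89.5;python3 lw.py 0.09;python3 m.py
python3 - <<'E'
from h import *
q=vision.capture("wrist");save(q,"w7")
for nm in("wrist","top"):
    p=vision.capture(nm);I=p["img"].astype(int);g=(I[...,1]>I[...,0]+15)&(I[...,1]>I[...,2]+5);C=fecloud(p,g) if nm=="wrist" else cloud(p,g)
    G=C[(C[:,0]>.42)&(C[:,0]<.68)&(C[:,1]<-.2)&(C[:,1]>-.4)&(C[:,2]<.02)];print(nm,"green",rect(G) if len(G) else 0,len(G))
    f=fecloud if nm=="wrist" else cloud
    for n in("slipstone","waxblock","gouge","blank"):
        for r in nets.silhouettes(n,p)[:2]: print(n,round(r["confidence"],2),rect(f(p,r["mask"])))
E
```

```text
t: 21.7
tool_pos: [0.5292, -0.1593, 0.2368]
eef_rot: [[0.006, -0.002, 1.0], [-1.0, -0.0, 0.006], [0.0, -1.0, -0.002]]
force: [1.1, 0.5, -3.6]
grip_width: 0.299
t: 22.3
tool_pos: [0.551, -0.2097, 0.2369]
eef_rot: [[0.008, -0.002, 1.0], [-1.0, 0.0, 0.008], [-0.0, -1.0, -0.002]]
force: [-0.3, 0.1, -2.5]
grip_width: 0.295
 t 22.3 tcp [ 0.551  -0.2097  0.2369] F [-0.2749  0.0502 -2.5389] w 25.2 turn [ 0.1046 -0.0372 -0.021 ] shift now [ 4.894  95.6412  1.6528] after turn [ 4.86   95.6459  1.4751]
9255 g [ 0.551  -0.2097  0.2579]
0.1 355 x [0.5054 0.5515 0.5981] y [-0.1858 -0.1851 -0.1843]
0.12 641 x [0.5053 0.5515 0.5976] y [-0.1858 -0.185  -0.1843]
0.14 2458 x [0.5028 0.547  0.6004] y [-0.2331 -0.191  -0.1844]
0.16 4811 x [0.5051 0.5538 0.5985] y [-0.2315 -0.2033 -0.1867]
0.18 421 x [0.5395 0.5516 0.5636] y [-0.2019 -0.2    -0.1993]
0.2 569 x [0.5392 0.5516 0.5639] y [-0.2019 -0.1999 -0.1993]
w 25.22 F [ 0.1603  0.1146 -2.9821] M [-0.0313  0.0036 -0.0121] z 0.23703760245133332
wrist green ((553.3761596679688, -302.4638366699219), (214.18165588378906, 79.29679870605469), 0.550369083881378
[... 445 characters left out ...]
06), 0.10007373243570328)
blank 0.97 ((574.3236083984375, -114.5666732788086), (52.575584411621094, 129.7726287841797), 88.91694641113281)
top green ((575.34521484375, -326.162353515625), (24.958271026611328, 54.51118469238281), 88.56465148925781) 93
waxblock 0.24 ((574.176025390625, -119.91555786132812), (59.29762268066406, 137.53662109375), 87.02859497070312)
gouge 0.65 ((649.2092895507812, 109.45169067382812), (68.4024429321289, 66.40340423583984), 15.415523529052734)
blank 0.82 ((575.769287109375, -117.65463256835938), (54.499752044677734, 135.08070373535156), 89.8653335571289)
blank 0.19 ((534.18798828125, -169.01246643066406), (43.38831329345703, 124.09143829345703), 56.71096420288086)
```

View pics/w7.png

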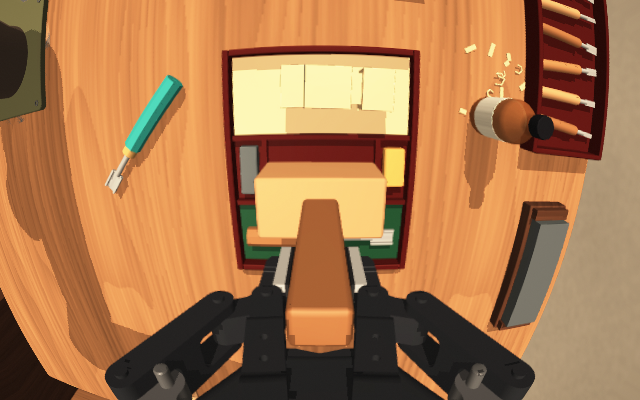

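The mallet hangs plumb over the red bay with its head at (320,200) in the image and its 100 mm side along tray x. The gouge shows undisturbed in the green bay. I'll correct about 4.5 mm in y and 1.5 mm in x, then lower.

```bash
python3 -m handwheel '[[[0,0,0],[4.5,0,1.5],20],[[0,0,0],[0,12,0],20],[[0,0,0],[0,22,0],20],[[0,0,0],[0,25,0],20],[[0,0,0],[0,15,0],20],[[0,0,0],[0,7,0],20],[[0,0,0],[0,0,0],20],[[0,0,0],[0,0,0],20]]'
python3 go.py 0.553 -0.2145 0.1413 -89.5; python3 m.py; python3 lw.py 0.03
```

```text
t: 23.7
tool_pos: [0.5532, -0.2157, 0.1569]
eef_rot: [[0.007, -0.0, 1.0], [-1.0, -0.001, 0.007], [0.001, -1.0, -0.0]]
force: [0.3, 0.4, -3.7]
grip_width: 0.3
 t 23.7 tcp [ 0.5532 -0.2157  0.1569] F [ 0.3239  0.3747 -3.7084] w 25.6 turn [ 0.0161 -0.1192  0.0422] shift now [-1.1908 15.5754 -0.2026] after turn [-1.1798 15.5763 -0.2045]
w 25.6 F [ 0.3239  0.3747 -3.7084] M [-0.009  -0.0417  0.0184] z 0.15687626411579475
13825 g [ 0.5532 -0.2157  0.1779]
0.02 221 x [0.5081 0.5539 0.6003] y [-0.1917 -0.1912 -0.1907]
0.04 654 x [0.5076 0.5539 0.6003] y [-0.192  -0.1912 -0.1905]
0.06 2746 x [0.5053 0.5476 0.6026] y [-0.2392 -0.1986 -0.1906]
0.08 4511 x [0.5075 0.5581 0.6011] y [-0.2377 -0.2098 -0.1931]
0.1 431 x [0.5417 0.554  0.566 ] y [-0.2086 -0.206  -0.2053]
0.12 563 x [0.5415 0.5539 0.5661] y [-0.2077 -0.206  -0.2053]
0.14 794 x [0.5414 0.5539 0.5662] y [-0.2076 -0.2059 -0.2052]
0.16 2150 x [0.5284 0.5534 0.5786] y [-0.2103 -0.2059 -0.2051]
0.18 1755 x [0.529  0.5539 0.5786] y [-0.2101 -0.2058 -0.2049]
```

```bash
python3 -m handwheel '[[[0,0,0],[-1,6,0],20],[[0,0,0],[0,5,0],20],[[0,0,0],[0,2.5,0],20],[[0,0,0],[0,0,0],20],[[0,0,0],[0,0,0],20]]';python3 m.py
python3 -m handwheel '[[[0,0,0],[0,1,0],20],[[0,0,0],[0,0,0],20]]';python3 m.py
python3 -m handwheel '[[[0,0,0],[0,0.7,0],20],[[0,0,0],[0,0,0],20]]';python3 m.py
```

```text
t: 24.25
tool_pos: [0.5525, -0.2143, 0.1423]
eef_rot: [[0.007, -0.002, 1.0], [-1.0, 0.0, 0.007], [-0.0, -1.0, -0.002]]
force: [-0.2, 0.2, -3.1]
grip_width: 0.3
w 25.62 F [-0.1512  0.1789 -3.0877] M [-0.0101  0.0231  0.001 ] z 0.1423062072376911
t: 24.45
tool_pos: [0.5526, -0.2144, 0.1415]
eef_rot: [[0.007, -0.002, 1.0], [-1.0, -0.0, 0.007], [0.0, -1.0, -0.002]]
force: [0.1, 0.3, -3.7]
grip_width: 0.296
w 25.25 F [ 0.1249  0.2549 -3.6693] M [-0.0355 -0.0192 -0.0241] z 0.14146599818332825
t: 24.65
tool_pos: [0.5528, -0.2145, 0.1412]
eef_rot: [[0.007, -0.001, 1.0], [-1.0, -0.0, 0.007], [0.0, -1.0, -0.001]]
force: [-0.0, -1.0, 0.1]
grip_width: 0.298
w 25.43 F [-0.0348 -1.0008  0.0625] M [0.0409 0.1372 0.0601] z 0.1412172842162007
```

Contact: the load has passed to the floor. I'll release gently, rise clear and check.

```bash
python3 -m handwheel '[[[0,0,0],[0,0,0],27],[[0,0,0],[0,0,0],32],[[0,0,0],[0,0,0],42],[[0,0,0],[0,0,0],50],[[0,0,0],[0,0,0],50],[[0,0,0],[0,0,0],50]]';python3 m.py
python3 -m handwheel '[[[0,0,0],[0,-8,0],50],[[0,0,0],[0,-20,0],50],[[0,0,0],[0,-35,0],50],[[0,0,0],[0,-35,0],50],[[0,0,0],[0,-15,0],50],[[0,0,0],[0,0,0],50],[[0,0,0],[0,0,0],50]]';python3 lw.py 0.03
python3 - <<'E'
from h import *
a=vision.capture("scene");b=vision.capture("wrist");cv2.imwrite("pics/end.png",cv2.cvtColor(np.vstack([a["img"][80:380,60:540],cv2.resize(b["img"],(480,300))]),cv2.COLOR_RGB2BGR))
E
```

```text
t: 25.25
tool_pos: [0.5526, -0.2144, 0.1408]
eef_rot: [[0.007, -0.002, 1.0], [-1.0, -0.0, 0.007], [0.0, -1.0, -0.002]]
force: [-0.8, 0.0, 0.3]
grip_width: 0.589
w 50.3 F [-0.7931  0.0382  0.2904] M [-0.0147  0.0613  0.0272] z 0.14076371886848835
t: 25.95
tool_pos: [0.5523, -0.2142, 0.2525]
eef_rot: [[0.007, -0.003, 1.0], [-1.0, 0.001, 0.007], [-0.001, -1.0, -0.003]]
force: [0.5, 0.9, -0.4]
grip_width: 0.581
5562 g [ 0.5524 -0.2142  0.2735]
0.02 81 x [0.5075 0.5538 0.5989] y [-0.1902 -0.1899 -0.1893]
0.04 331 x [0.5066 0.5537 0.5991] y [-0.191  -0.1901 -0.1891]
0.06 3131 x [0.5056 0.5538 0.6018] y [-0.2372 -0.209  -0.1908]
0.08 116 x [0.5411 0.5528 0.5656] y [-0.2078 -0.2051 -0.2042]
0.1 139 x [0.5421 0.5538 0.566 ] y [-0.2074 -0.2052 -0.2044]
0.12 168 x [0.5419 0.5537 0.5659] y [-0.2072 -0.2051 -0.2045]
0.14 209 x [0.5412 0.5537 0.5657] y [-0.207  -0.2049 -0.2043]
0.16 287 x [0.5412 0.5536 0.5656] y [-0.2069 -0.205  -0.2042]
0.18 1100 x [0.5412 0.5536 0.5656] y [-0.2229 -0.2113 -0.2045]
```

View pics/end.png

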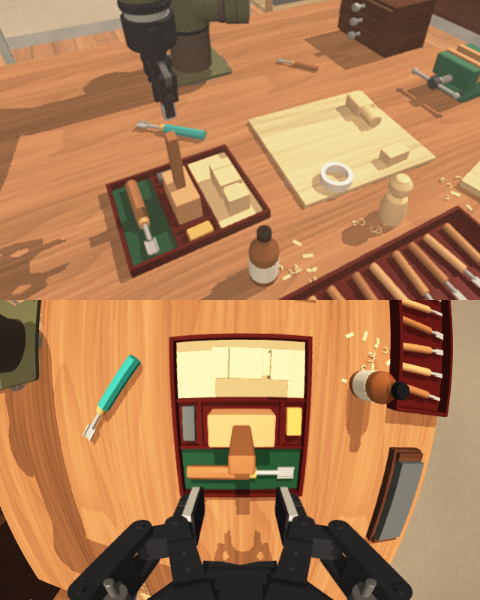

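The mallet stands plumb in the red bay, and the gouge lies in the green bay. The stone, wax, blank, tape and figure are in place, and the fingers are clear of everything.

```bash
python3 -c "
from station import bot
print(bot.get_state()['t']);print(bot.finish_job())"
```

```text
26.1
the job is handed in; nothing more can be done
None
```

The gouge lies flat in the green bay, and the mallet, placed after it, stands on its head in the red middle bay. I handed the job in at 26.1 s of the 54 s allowed.

- **Gouge:** I chose the large wood-handled one on the board, lowered it until the force showed floor contact, and let go. It lies along the bay with its blade toward tray +x.
- **Mallet:** Pinch friction first held it about 40° below horizontal when I lifted it. Easing the fingers let the head swing down past vertical. The fingers slipped off with it about 2 cm or less above the board, and it came to rest upright on its face, still on the board. I gripped it again there, turned it 90°, lowered it until its weight passed to the bay floor, and released it.
- **Last checks:** The mallet is plumb to within about 1 mm over the handle, with its head at x 0.506–0.602 and its centre about (0.553, −0.215). That is within 1 mm of my estimate of the bay centre. The fingertips were about 5 cm above the handle's end, and the force reading was near zero.
- **Other objects:** By eye in the last picture, the gouge, slip stone, wax block, blank, tape, offcut, rough, figure and bottle were all in their places. I did not measure them again.
- **Disagreement:** The networks sometimes missed or mislabelled things, for example taking the tape for the gouge. I settled those cases by position and by the pictures.

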